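Reset the travel stop of the trimming carriage

ROBOT

A 6-joint arm with a two-finger parallel gripper is mounted at the origin on the work surface. World frame = base frame: x ahead of the robot, y to its left, z up, the work surface at z = 0. Lengths are in mm, angles in rad, forces in N, time in s.
With the tool pointing down it reaches from about 350 to 875 mm from the base axis. Payload 4.2 kg.
Tool frame: the origin (TCP) lies midway between the tips of the shut fingers; the grasp point (between the pads) lies 19 mm behind it (arm.grasp_offset is the distance from the TCP to the grasp point, in mm); z points along the fingers, y is the line along which they close (so a half turn about z gives the same grasp; the last joint's range is limited). The gripper opens to 85 mm and grips with 20 to 120 N. Pads are 22 mm wide; open, the fingers measure 114 mm over their backs; the gripper's body (76 mm by 85 mm) begins 54 mm behind the grasp point. The pads swing forward as they close: fully open they stand 13 mm farther back than shut.
Start: joints at [1.498, 0.385, 0.008, 0, -1.194, -0.259], TCP at [203.558, 590.9, 231.312] pointing down, gripper open.
Joint ranges: [-3.14, 3.14], [-1.21, 2.06], [-1.07, 1.41], [-3.16, 2.05], [-2.99, -0.16], [-3.1, 3.1]. Speed limits (rad/s): [2.79, 2.79, 3.14, 3.14, 3.14, 3.14].

INTERFACE

Orientations are given as a unit quaternion [x, y, z, w].
In Python, from bench import arm gives the robot as it stands. The module is installed in compiled form; this text tells all that it offers.
- The arm moves only by the tool servo_tool, never from a script. Its argument "increments" is a list of rows, each a list of 7 numbers: the opening, from 0 (shut) to 1 (fully open), then the shift along the tool's x, y, z in m, then the turn, a rotation vector about the tool's x, y, z in degrees. In form: [[grip, x, y, z, ax, ay, az], ...]. A call has 1 to 12 rows; each row is the pose to reach, as a shift and turn from the pose commanded when the call began, along the tool's axes at that moment; what a row does not reach only later rows make up. A row lasts 1/8 s, in which the tool goes at most 62.5 mm and 10.7 degrees, less where a joint would pass 70% of its speed; a pose out of reach is approached as far as the arm can. A call with a gripper value outside its range is refused whole. The fingers move at their own pace and stop on an object; the grip force is fixed at half the most. Time passes only in rows, so rows that repeat a pose let the fingers close. It gives the time, the measured TCP pose, the force, the opening and the grip force at its end, in the units of the state.
- arm.read_state(): the state, without advancing time (a new reading comes with each control period).
- arm.get_image(name): name is "scene" or "top" or "wrist"; returns a dict with "color" (420x560x3 uint8, red, green, blue), "fx", "fy", "cx", "cy" (pixels), "rvec" (rotation vector, rad) and "tvec" (3), from world to camera coordinates, as OpenCV has them; the wrist camera has in their place "hand_eye" (4x4, takes a point from camera to tool coordinates, whose origin is the TCP and whose axes are the flange's). Camera axes: x right, y down, z forward; pixel columns grow to the right and rows downward; lengths in mm; the calibration is good to about 2 mm. A picture is of the moment at which its call begins: read the wrist's pose just before it. There is no depth.
- arm.job_done(): hands the job in; it is judged then, once.
Trained networks look in the newest picture that a camera, given by its name, has taken for a name from the list of things; names that differ only in an ending like _2 or _b are one class to them, and where a whole thing is asked for, a point or a joint stands for the part that bears it (a point fixed in the world has none). Each returns a list of dicts, best first, with "p" (0 to 1); they miss things now and then, are a little off and sometimes report something else, mostly with a low value. They report only what shows in the picture. A call takes as long as a camera call.
- arm.look_for(camera, thing): "box" ([centre column, centre row, width, height] in pixels, round what is visible of it).
- arm.spot_point(camera, thing): "centre" ([column, row] in pixels: a listed point, or the origin of a listed thing).
The state is a dict: "clock": time; "joints": joint angles; "joint_vel": joint speeds; "joint_efforts": joint torques, N m; "position": TCP position; "ee_rot": TCP orientation; "contact_force": force on the tool from outside, world axes, zero at the start; "wrist_torque": the same for the moment, N m; "gripper_width": finger opening in mm; "grasp_force": force on a finger pad.
Only numpy, scipy, OpenCV 4.12 (cv2) and the standard library are available. Lean on these libraries where they do the work, as an engineer would, in place of code of your own. Each camera call takes 0.05 s, during which the arm holds its last target. There are 200 camera calls.

TASK

The trimming carriage is parked where it should end its stroke. Loosen the T-handled set screw of the knurled stop collar on the guide shaft, slide the collar along until its rubber face just rests against the carriage without shoving the carriage along, then turn the screw fully tight again and let go. Leave the loose caps, the wrench and the spare ring lying where they are.

Things in the scene. Friction and masses are not known exactly. Their poses are not given: they have to be found in the camera images.
- fixture: Trimming fixture, bolted down: grey plate 130 x 520 x 14 mm with a 24 mm steel shaft along it (centre 75 mm above the bench) between two bearing blocks (tops at 102 mm). Origin: on the bench under the shaft's middle; y along the shaft, z up. A round nest (120 mm wide, 70 mm high) stands 165 mm to its +x. The plain dark collar near the shaft's +y end is fixed: not the one meant.
- stop_collar (a joint): Position (m, 0 to 0.37) of the knurled steel stop collar along the shaft, growing towards the carriage (fixture's +y). Collar: 64 mm diameter, 38 mm long with the black rubber bumper on its +y face, top at 107 mm; it cannot turn. Screw tight: it does not slide (holds about 40 N). Screw loose: slides with about 2 N.
- collar_face (a point): Centre of the collar's black rubber bumper face, on the shaft's centre line; y axis along the shaft, out of the face towards the carriage. The rubber gives less than 2 mm. The vertical screw axis is 20 mm behind this face.
- stop_screw (a joint): Turn (rad) of the set screw on top of the collar, about the vertical: 0 fully tight (hard end), grows counter-clockwise seen from above, 1.4 fully loose (hard end). Its tip leaves the shaft at about 0.7. Turning takes about 0.15 N m, up to 0.35 N m near tight; it stays where it is left, but springs back to about 0.05 when left at 0.
- screw_bar (a point): Middle of the screw's steel T-bar, on the screw axis, 132 mm above the bench. Bar: 64 mm long (this point's y axis), 12 mm wide (x), 22 mm tall, top at 143 mm; 8 mm is free between its underside (121 mm) and the collar's boss (113 mm). At 0 (tight) the bar lies along the shaft. The collar can be drawn along by the bar.
- carriage (a joint): Position (m) of the cutter carriage along the shaft (fixture's +y); parked by its own brake, which slips at about 30 N.
- carriage_face (a point): Centre of the carriage's near face (a steel disc 48 mm across), on the shaft's centre line, which the bumper shall touch; y axis along the shaft, into the carriage. Carriage: grey block 100 mm wide, 80 mm long, its top at 107 mm, with a steel rod out to its +x over the nest.
- cap_a: Loose orange plastic cap, 60 mm across, 12 mm high, on the bench before the fixture; origin under its centre. Leave it.
- cap_b: Like cap_a, further along.
- cap_c: Like cap_a, on the nest side of the fixture.
- wrench: Steel wrench 180 mm long lying on the nest side of the fixture, along its own x axis; origin at its underside. Leave it.
- spare_ring: Loose plain steel ring, 60 mm outer diameter, 24 mm high, before the fixture; origin under its centre. Leave it.

How it is judged:
By the outcome, as a careful person would: the job done as asked, in the order asked, and still so for the second after the job is handed in, with the robot touching nothing.
It also fails if it takes over 42 s, if anything falls off the work surface, if the arm or the gripper's body presses on something with over 40 N, if the wrist force passes 120 N, or if a joint passes its speed limit or range.

## Working session

There is one attempt and no reset: what is moved stays moved. The work goes in short steps, Python scripts to look and compute and a tool call to move; the robot and the scene stay as the last step left them, time stands still between calls to the robot, and variables do not carry over. Pictures are saved under pics/ and viewed, at most 10 in all, crops included, and the job is handed in when it is done.

Besides the shell and the picture viewer there is one more tool, called after "Emit:" in YAML: its name, and indented under it one key for each argument. servo_tool: Moves the arm, as the interface text tells. Its arguments: {"type":"object","properties":{"increments":{"type":"array","items":{"type":"array","items":{"type":"number"}}}},"required":["increments"]}

```bash
mkdir -p pics; cat > h.py <<'E'
import numpy as np, cv2
from scipy.spatial.transform import Rotation as R
from bench import arm
def cam(im, st=None):
    """returns K, R, t world->cam"""
    K=np.array([[im['fx'],0,im['cx']],[0,im['fy'],im['cy']],[0,0,1.]])
    if 'rvec' in im:
        return K, cv2.Rodrigues(np.array(im['rvec'],float))[0], np.array(im['tvec'],float).ravel()
    T=np.eye(4);T[:3,:3]=R.from_quat(st['ee_rot']).as_matrix();T[:3,3]=st['position']
    W=np.linalg.inv(T@np.array(im['hand_eye']))
    return K,W[:3,:3],W[:3,3]
def at_z(px,z,C):
    K,r,t=C; d=r.T@np.linalg.inv(K)@np.array([px[0],px[1],1.]); o=-r.T@t
    return o+d*(z-o[2])/d[2]
def proj(p,C):
    K,r,t=C; q=K@(r@np.array(p,float)+t); return q[:2]/q[2]
def shot(name):
    st=arm.read_state(); im=arm.get_image(name); return im,cam(im,st),st
def save(im,f): cv2.imwrite('pics/'+f,im['color'][:,:,::-1])
E
python3 - <<'E'
from h import *
Z={'screw_bar':132,'collar_face':75,'carriage_face':75,'fixture':0}
for n in ['scene','top','wrist']:
    im,C,st=shot(n); save(im,n+'0.png')
    for k in Z:
        r=arm.spot_point(n,k)[:2]
        print(n,k,[(round(x['p'],2),np.round(x['centre']),at_z(x['centre'],Z[k],C).round(1)) for x in r])
print(st)
E
```

```text
scene screw_bar [(0.63, array([241., 168.]), array([ 505.9, -129.4,  132. ]))]
scene collar_face [(0.91, array([248., 195.]), array([ 526.1, -113.3,   75. ])), (0.36, array([297., 225.]), array([ 6.047e+02, -6.000e-01,  7.500e+01]))]
scene carriage_face []
scene fixture [(0.94, array([298., 222.]), array([526.4,  -1.8,   0. ]))]
top screw_bar [(0.56, array([326., 261.]), array([ 517.8, -133.5,  132. ]))]
top collar_face [(0.81, array([313., 260.]), array([ 520.4, -112.2,   75. ])), (0.53, array([296., 218.]), array([618.4, -72.9,  75. ]))]
top carriage_face [(0.69, array([257., 259.]), array([521.9,  17.6,  75. ]))]
top fixture [(0.84, array([264., 261.]), array([518.9,   2.7,   0. ]))]
wrist screw_bar []
wrist collar_face []
wrist carriage_face []
wrist fixture []
{'clock': 0.5, 'joints': array([ 1.49759858e+00,  3.84742913e-01,  7.84200099e-03,  3.93682679e-05,
       -1.19400307e+00, -2.58593526e-01]), 'joint_vel': array([ 8.47448245e-04, -6.74142885e-05, -5.41007393e-04,  2.06135108e-03,
        1.66485835e-03,  1.77081695e-03]), 'joint_efforts': array([-3.39821167e-05, -3.91690528e+01,  1.88444316e+01,  4.18701142e+00,
       -7.15668393e-04, -4.94725796e-06]), 'position': array([203.56829697, 590.87753407, 231.2692523 ]), 'ee_rot': array([ 9.86272044e-01, -1.65128593e-01,  2.32069590e-05,  5.19032534e-05]), 'contact_force': array([ 0.67099411,  0.31039641, -0.86009432]), 'wrist_torque': array([-0.02802984, -0.02049399,  0.05468968]), 'grasp_force': 0.0, 'gripper_width': 85.15512078090481}
```

View pics/top0.png

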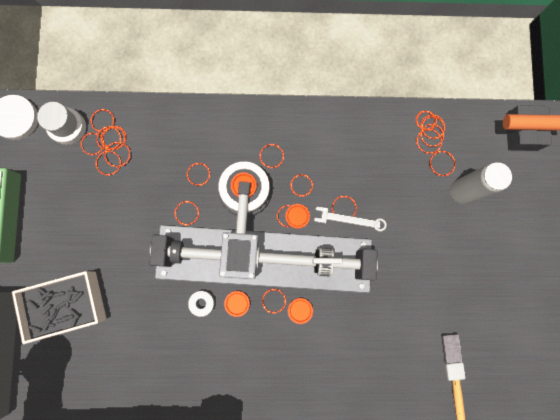

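View pics/scene0.png

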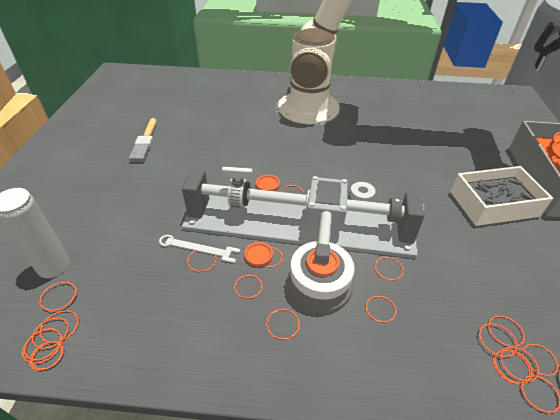

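Both views agree: the collar with its T-bar along the shaft is at about (325,262) in top, and the carriage face is at (257,259). I'll hover over the collar.

Emit:
servo_tool:
  increments:
    - [1,0.529,0.58,0,0,0,74.5]
    - [1,0.529,0.58,0,0,0,74.5]
    - [1,0.529,0.58,0,0,0,74.5]
    - [1,0.529,0.58,0,0,0,74.5]
    - [1,0.529,0.58,0,0,0,74.5]
    - [1,0.529,0.58,0,0,0,74.5]
    - [1,0.529,0.58,0,0,0,74.5]
    - [1,0.529,0.58,0,0,0,74.5]
    - [1,0.529,0.58,0,0,0,74.5]
    - [1,0.529,0.58,0,0,0,74.5]
    - [1,0.529,0.58,0,0,0,74.5]
    - [1,0.529,0.58,0,0,0,74.5]

```text
clock: 2.25
position: [501.6, -99.7, 231.8]
ee_rot: [-0.685, 0.728, -0.0, 0.0]
contact_force: [1.8, 1.4, 0.6]
gripper_width: 85.7
grasp_force: 0.0
```

```bash
python3 - <<'E'
from h import *
s=arm.read_state(); print(s['clock'],s['position'],s['joints'].round(3),R.from_quat(s['ee_rot']).as_matrix().round(3))
E
```

```text
2.25 [501.61347763 -99.73712378 231.75868724] [ 0.122  0.19  -0.266  0.    -1.113 -0.183] [[-0.061 -0.998  0.001]
 [-0.998  0.061  0.   ]
 [-0.    -0.001 -1.   ]]
```

Emit:
servo_tool:
  increments:
    - [1,0.02,0,0,0,0,0]
    - [1,0.02,0,0,0,0,0]
    - [1,0.02,0,0,0,0,0]

```text
clock: 2.62
position: [499.5, -117.1, 231.4]
ee_rot: [-0.685, 0.728, -0.0, 0.0]
contact_force: [0.8, 0.6, 0.9]
gripper_width: 85.4
grasp_force: 0.0
```

```bash
python3 - <<'E'
from h import *
Z={'screw_bar':132,'collar_face':75,'carriage_face':75}
for n in ['wrist','top']:
    im,C,st=shot(n); save(im,n+'1.png')
    if n=='wrist': print(st['position'],C[1].T.round(2),(-C[1].T@C[2]).round(0), R.from_quat(st['ee_rot']).as_matrix().round(3))
    for k in Z:
        r=arm.spot_point(n,k)[:2]
        print(n,k,[(round(x['p'],2),np.round(x['centre']),at_z(x['centre'],Z[k],C).round(1)) for x in r])
E
```

```text
[ 499.54981213 -117.14751994  231.41820932] [[-1.    0.06  0.02]
 [ 0.06  0.95  0.3 ]
 [ 0.    0.3  -0.96]] [ 496. -193.  374.] [[-0.061 -0.998  0.   ]
 [-0.998  0.061  0.   ]
 [-0.    -0.    -1.   ]]
wrist screw_bar [(0.71, array([258., 190.]), array([ 517.8, -137.4,  132. ]))]
wrist collar_face [(0.79, array([258., 196.]), array([ 523. , -117.9,   75. ]))]
wrist carriage_face [(0.79, array([262., 308.]), array([529.1,  12.9,  75. ]))]
top screw_bar []
top collar_face []
top carriage_face []
```

View pics/wrist1.png

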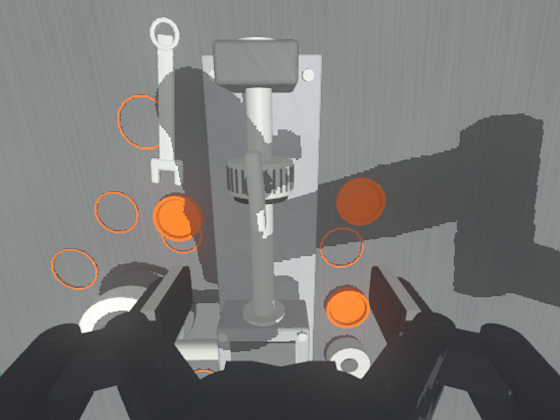

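The T-bar lies over the collar from about (254,153) to (266,237), and the rubber face is near (258,196). I'll zoom in for bar ends and direction.

```bash
python3 - <<'E'
from h import *
a=cv2.imread('pics/wrist1.png')[130:260,190:330]
cv2.imwrite('pics/c1.png',cv2.resize(a,None,fx=4.5,fy=4.5,interpolation=cv2.INTER_CUBIC))
E
```

```text
(no output)
```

View pics/c1.png

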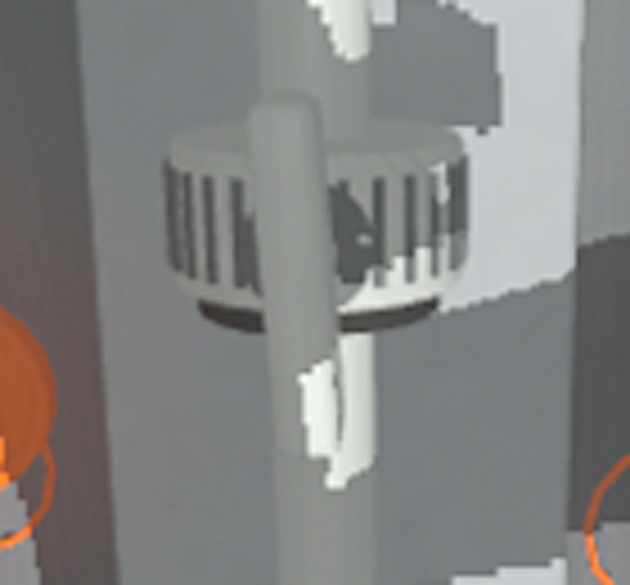

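```bash
python3 - <<'E'
from h import *
im,C,st=shot('wrist')
c=lambda u,v:(190+u/4.5,130+v/4.5)
for p,z in [((283,96),141),((313,455),143),((325,470),132),((253,140),143),((277,440),143),((315,5),87),((331,580),87),((165,170),75),((468,170),75),((315,333),43)]:
    print(p,at_z(c(*p),z,C).round(1))
# shaft silhouette along whole length from picture
for p in [(258,90),(265,300)]: print(p,at_z(p,85,C).round(1))
imt,Ct,_=shot('top')
for q in [(160,250),(368,264)]: print(at_z(q,102,Ct).round(1))
for yaw in (-3.5,-3,-2.5,-2):
    d=np.array([-np.sin(np.radians(yaw)),np.cos(np.radians(yaw)),0]);
    o=np.array([516.5,-136,0])
    pr=[proj(o+d*s+[0,0,z],C) for s,z in[(-32,143),(32,143),(32,121),(20,75)]]
    print(yaw,[((np.array(p)-[190,130])*4.5).round(0) for p in pr])
E
```

```text
(283, 96) [ 518.2 -169.6  141. ]
(313, 455) [ 518.1 -106.   143. ]
(325, 470) [517.2 -98.7 132. ]
(253, 140) [ 523.7 -162.8  143. ]
(277, 440) [ 524.4 -109.2  143. ]
(315, 5) [ 515.3 -181.9   87. ]
(331, 580) [521.8 -54.1  87. ]
(165, 170) [ 551.5 -148.6   75. ]
(468, 170) [ 485.5 -144.6   75. ]
(315, 333) [ 524.5 -100.9   43. ]
(258, 90) [ 514.4 -216.9   85. ]
(265, 300) [524.1  -3.9  85. ]
[538.1 233.2 102. ]
[ 512.2 -232.9  102. ]
-3.5 [array([305., 106.]), array([312., 465.]), array([319., 424.]), array([331., 305.])]
-3 [array([303., 106.]), array([314., 465.]), array([321., 424.]), array([332., 305.])]
-2.5 [array([301., 106.]), array([315., 465.]), array([322., 424.]), array([332., 305.])]
-2 [array([300., 106.]), array([317., 465.]), array([324., 424.]), array([333., 305.])]
```

Bar is along y (yaw ≈0°, shaft ≈-3°, so screw ≈0.05), but cameras disagree by about 5 mm in y. I'll look again with the wrist turned 80°, so y lies across the picture.

Emit:
servo_tool:
  increments:
    - [1,0.017,-0.0186,0,0,0,-80]
    - [1,0.017,-0.0186,0,0,0,-80]
    - [1,0.017,-0.0186,0,0,0,-80]
    - [1,0.017,-0.0186,0,0,0,-80]
    - [1,0.017,-0.0186,0,0,0,-80]
    - [1,0.017,-0.0186,0,0,0,-80]
    - [1,0.017,-0.0186,0,0,0,-80]
    - [1,0.017,-0.0186,0,0,0,-80]
    - [1,0.017,-0.0186,0,0,0,-80]
    - [1,0.017,-0.0186,0,0,0,-80]

```text
clock: 4.38
position: [517.2, -135.7, 231.3]
ee_rot: [0.993, -0.118, -0.0, -0.0]
contact_force: [-0.4, 1.0, 0.8]
gripper_width: 85.3
grasp_force: 0.0
```

```bash
python3 - <<'E'
from h import *
Z={'screw_bar':132,'collar_face':75,'carriage_face':75}
im,C,st=shot('wrist'); save(im,'wrist2.png')
print(st['position'],st['joints'].round(2), R.from_quat(st['ee_rot']).as_matrix().round(3))
for k in Z:
    r=arm.spot_point('wrist',k)[:2]
    print(k,[(round(x['p'],2),np.round(x['centre']),at_z(x['centre'],Z[k],C).round(1)) for x in r])
for y in (-138,-133): print(y,[proj((518,y+s,143),C).round() for s in(-32,32)])
np.savez('w2.npz',K=C[0],r=C[1],t=C[2])
E
```

```text
[ 517.1707725  -135.69989318  231.25241246] [ 0.05  0.23 -0.21 -0.   -1.13  1.29] [[ 0.972 -0.235 -0.   ]
 [-0.235 -0.972  0.   ]
 [-0.     0.    -1.   ]]
screw_bar [(0.86, array([282., 213.]), array([ 517.5, -137.2,  132. ]))]
collar_face [(0.92, array([259., 198.]), array([ 521.2, -114.4,   75. ]))]
carriage_face [(0.98, array([137., 219.]), array([528.5,  13.8,  75. ]))]
-138 [array([322., 207.]), array([244., 225.])]
-133 [array([316., 209.]), array([238., 227.])]
```

View pics/wrist2.png

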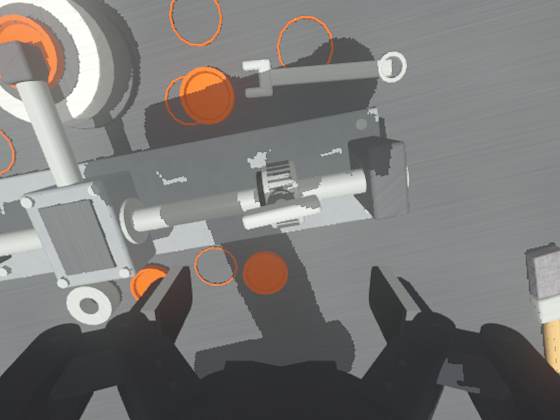

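Bar ends are at about (322,203) and (242,220), so the axis is ≈(518,-136.5). Next: turn back, descend and grip.

Emit:
servo_tool:
  increments:
    - [1,0.001,0.0006,0.03,0,0,76.4]
    - [1,0.001,0.0006,0.03,0,0,76.4]
    - [1,0.001,0.0006,0.03,0,0,76.4]
    - [1,0.001,0.0006,0.03,0,0,76.4]
    - [1,0.001,0.0006,0.03,0,0,76.4]
    - [1,0.001,0.0006,0.03,0,0,76.4]
    - [1,0.001,0.0006,0.03,0,0,76.4]
    - [1,0.001,0.0006,0.06,0,0,76.4]
    - [1,0.001,0.0006,0.09,0,0,76.4]
    - [1,0.001,0.0006,0.114,0,0,76.4]
    - [1,0.001,0.0006,0.114,0,0,76.4]
    - [1,0.001,0.0006,0.114,0,0,76.4]

```text
clock: 6.08
position: [518.9, -136.6, 118.3]
ee_rot: [0.708, -0.706, 0.001, -0.0]
contact_force: [-0.1, 0.5, 0.7]
gripper_width: 85.1
grasp_force: 0.0
```

Emit:
servo_tool:
  increments:
    - [0,0,0,0,0,0,0]
    - [0,0,0,0,0,0,0]
    - [0,0,0,0,0,0,0]
    - [0,0,0,0,0,0,0]
    - [0,0,0,0,0,0,0]
    - [0,0,0,0,0,0,0]

```text
clock: 6.82
position: [518.2, -136.5, 117.7]
ee_rot: [0.708, -0.706, 0.0, -0.0]
contact_force: [-0.7, 1.6, 3.9]
gripper_width: 10.9
grasp_force: 61.4
```

```bash
python3 - <<'E'
from h import *
im,C,st=shot('wrist'); save(im,'wrist3.png')
print(st['position'],st['contact_force'],st['wrist_torque'],st['gripper_width'],st['grasp_force'], R.from_quat(st['ee_rot']).as_matrix().round(3))
for y in(-138,-136,-134): print(y,[proj((518,y+s,z),C).round() for s in(-32,32) for z in (121,143)])
for k in ['screw_bar','carriage_face']:print(arm.spot_point('wrist',k)[:1])
E
```

```text
[ 518.2219646  -136.53804146  117.74957816] [-0.74059966  1.59169818  3.93647864] [ 0.15716381  0.25093871 -0.01144388] 10.898276990172718 61.41775825613877 [[ 0.002 -1.     0.001]
 [-1.    -0.002 -0.   ]
 [ 0.    -0.001 -1.   ]]
-138 [array([283., 210.]), array([283., 226.]), array([282., 324.]), array([283., 354.])]
-136 [array([283., 214.]), array([283., 230.]), array([282., 327.]), array([283., 357.])]
-134 [array([283., 218.]), array([283., 235.]), array([282., 330.]), array([283., 361.])]
[{'centre': [279.2, 283.8], 'p': 0.7}]
[]
```

View pics/wrist3.png

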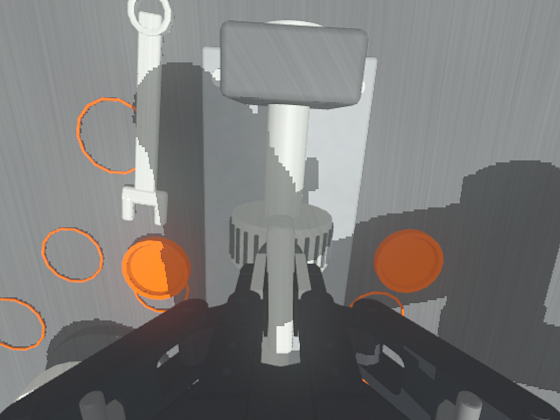

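The bar is gripped between the pads (281,280). Loosening now: turn 72° counter-clockwise.

Emit:
servo_tool:
  increments:
    - [0,0,0,0,0,0,-9]
    - [0,0,0,0,0,0,-18]
    - [0,0,0,0,0,0,-27]
    - [0,0,0,0,0,0,-36]
    - [0,0,0,0,0,0,-45]
    - [0,0,0,0,0,0,-54]
    - [0,0,0,0,0,0,-63]
    - [0,0,0,0,0,0,-72]
    - [0,0,0,0,0,0,-72]
    - [0,0,0,0,0,0,-72]

```text
clock: 8.22
position: [518.1, -136.7, 117.5]
ee_rot: [0.988, -0.156, 0.0, 0.0]
contact_force: [-1.4, -0.4, 4.9]
gripper_width: 11.2
grasp_force: 61.5
```

```bash
python3 - <<'E'
from h import *
im,C,st=shot('wrist'); save(im,'wrist4.png')
print(st['position'],st['contact_force'],st['wrist_torque'],st['gripper_width'],st['grasp_force'], R.from_quat(st['ee_rot']).as_matrix().round(3))
for k,z in [('screw_bar',132),('carriage_face',75),('collar_face',75)]:print(k,[(x['p'],x['centre'],at_z(x['centre'],z,C).round(1)) for x in arm.spot_point('wrist',k)[:1]])
E
```

```text
[ 518.08414271 -136.69126346  117.49806276] [-1.4417465  -0.43273106  4.89950725] [-0.15665098  0.31761323  0.15820502] 11.191076142719526 61.49939605558757 [[ 0.951 -0.309  0.   ]
 [-0.309 -0.951 -0.   ]
 [ 0.     0.    -1.   ]]
screw_bar [(0.74, [280.8, 283.8], array([ 519.2, -137.3,  132. ]))]
carriage_face []
collar_face [(0.68, [250.0, 244.7], array([ 521.1, -116.7,   75. ]))]
```

View pics/wrist4.png

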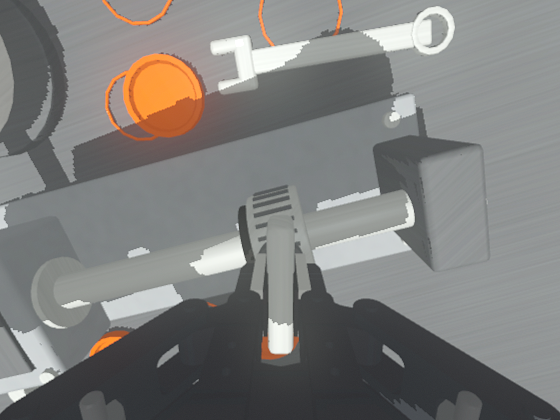

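Fully loosened, with low forces. Slide the first 60 mm and check the side force.

Emit:
servo_tool:
  increments:
    - [0,-0.0039,-0.0145,0,0,0,0]
    - [0,-0.0078,-0.029,0,0,0,0]
    - [0,-0.0117,-0.0435,0,0,0,0]
    - [0,-0.0155,-0.058,0,0,0,0]
    - [0,-0.0155,-0.058,0,0,0,0]
    - [0,-0.0155,-0.058,0,0,0,0]

```text
clock: 9.18
position: [521.5, -74.8, 117.5]
ee_rot: [0.988, -0.155, 0.0, -0.001]
contact_force: [-0.7, 0.9, 4.8]
gripper_width: 10.6
grasp_force: 61.7
```

Emit:
servo_tool:
  increments:
    - [0,-0.0032,-0.012,0,0,0,0]
    - [0,-0.0065,-0.0242,0,0,0,0]
    - [0,-0.0097,-0.0362,0,0,0,0]
    - [0,-0.0117,-0.0435,0,0,0,0]
    - [0,-0.0117,-0.0435,0,0,0,0]
    - [0,-0.0117,-0.0435,0,0,0,0]

```text
clock: 9.93
position: [523.9, -30.9, 117.5]
ee_rot: [0.988, -0.156, 0.001, -0.001]
contact_force: [1.8, 1.6, 4.9]
gripper_width: 11.0
grasp_force: 61.6
```

```bash
python3 - <<'E'
from h import *
im,C,st=shot('wrist'); save(im,'wrist5.png')
print(st['position'],st['contact_force'],st['wrist_torque'],st['gripper_width'],st['grasp_force'], R.from_quat(st['ee_rot']).as_matrix().round(3))
for n in ['wrist','top']:
  if n=='top': im,C,_=shot('top')
  for k,z in [('screw_bar',132),('carriage_face',75),('collar_face',75)]:print(k,[(x['p'],x['centre'],at_z(x['centre'],z,C).round(1)) for x in arm.spot_point(n,k)[:1]])
E
```

```text
[523.91101573 -30.91236771 117.48312148] [1.82248904 1.57912516 4.8987874 ] [ 0.54863377 -0.47156741  0.09738513] 11.026407343828147 61.63309605239192 [[ 0.952 -0.307  0.001]
 [-0.307 -0.952  0.001]
 [ 0.001 -0.001 -1.   ]]
screw_bar [(0.88, [281.4, 283.9], array([524.9, -31.8, 132. ]))]
carriage_face [(0.64, [214.8, 255.3], array([526.9,  14. ,  75. ]))]
collar_face [(0.92, [250.0, 244.3], array([527.2, -11. ,  75. ]))]
screw_bar []
carriage_face []
collar_face []
```

View pics/wrist5.png

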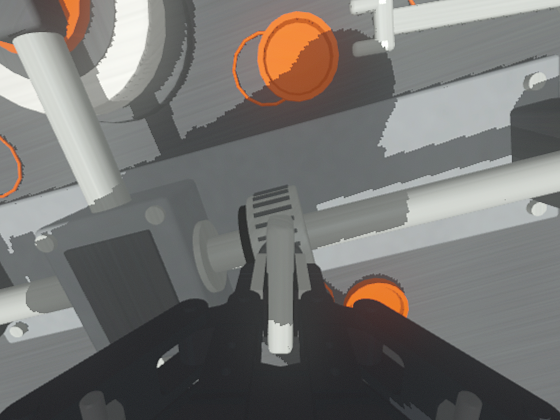

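Gap is about 24 mm (bumper at (244,235), disc at (210,255)). Advance 18 mm, then creep.

Emit:
servo_tool:
  increments:
    - [0,-0.002,-0.0077,0,0,0,0]
    - [0,-0.004,-0.015,0,0,0,0]
    - [0,-0.0047,-0.0174,0,0,0,0]
    - [0,-0.0047,-0.0174,0,0,0,0]
    - [0,-0.0047,-0.0174,0,0,0,0]
    - [0,-0.0047,-0.0174,0,0,0,0]

```text
clock: 11.08
position: [524.8, -13.0, 117.5]
ee_rot: [0.988, -0.156, 0.001, -0.001]
contact_force: [5.0, 2.0, 3.3]
gripper_width: 11.1
grasp_force: 61.5
```

Emit:
servo_tool:
  increments:
    - [0,-0.0002,-0.001,0,0,0,0]
    - [0,-0.0004,-0.0015,0,0,0,0]
    - [0,-0.0005,-0.002,0,0,0,0]
    - [0,-0.0005,-0.002,0,0,0,0]

```text
clock: 11.58
position: [524.9, -11.8, 117.5]
ee_rot: [0.988, -0.156, 0.001, 0.0]
contact_force: [5.2, -2.0, 3.1]
gripper_width: 11.0
grasp_force: 61.5
```

Emit:
servo_tool:
  increments:
    - [0,-0.0001,-0.0005,0,0,0,0]
    - [0,-0.00026,-0.001,0,0,0,0]
    - [0,-0.00026,-0.001,0,0,0,0]

```text
clock: 11.95
position: [524.9, -10.8, 117.5]
ee_rot: [0.988, -0.156, 0.001, 0.0]
contact_force: [6.6, -2.2, 4.0]
gripper_width: 10.6
grasp_force: 61.5
```

Emit:
servo_tool:
  increments:
    - [0,-0.0001,-0.0005,0,0,0,0]
    - [0,-0.00026,-0.001,0,0,0,0]
    - [0,-0.00026,-0.001,0,0,0,0]

```text
clock: 12.32
position: [525.0, -9.8, 117.5]
ee_rot: [0.988, -0.156, 0.001, 0.0]
contact_force: [5.5, -1.4, 2.8]
gripper_width: 11.3
grasp_force: 61.5
```

Emit:
servo_tool:
  increments:
    - [0,-0.0001,-0.0005,0,0,0,0]
    - [0,-0.00026,-0.001,0,0,0,0]
    - [0,-0.00026,-0.001,0,0,0,0]

```text
clock: 12.7
position: [525.0, -8.8, 117.5]
ee_rot: [0.988, -0.156, 0.001, 0.0]
contact_force: [5.5, -2.2, 3.6]
gripper_width: 11.1
grasp_force: 61.5
```

Emit:
servo_tool:
  increments:
    - [0,-0.0001,-0.0005,0,0,0,0]
    - [0,-0.0002,-0.001,0,0,0,0]
    - [0,-0.0002,-0.001,0,0,0,0]

```text
clock: 13.08
position: [525.1, -7.8, 117.5]
ee_rot: [0.988, -0.156, 0.0, 0.0]
contact_force: [5.3, -2.4, 4.5]
gripper_width: 10.8
grasp_force: 61.5
```

```bash
python3 - <<'E'
from h import *
im,C,st=shot('wrist'); save(im,'wrist6.png')
print(st['position'],st['contact_force'],st['wrist_torque'])
a=cv2.imread('pics/wrist6.png')[170:320,170:320]
cv2.imwrite('pics/c6.png',cv2.resize(a,None,fx=4,fy=4,interpolation=cv2.INTER_CUBIC))
E
```

```text
[525.09271     -7.76026882 117.48280754] [ 5.28617276 -2.43645745  4.54269391] [-0.67298813 -1.63353325  0.07774409]
```

View pics/c6.png

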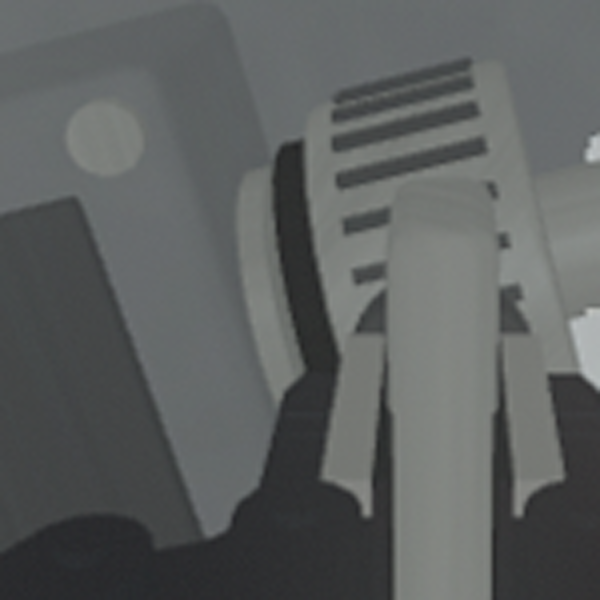

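The bumper (at about (242,230)) is nearly at the disc. Creep in 0.5 mm steps.

Emit:
servo_tool:
  increments:
    - [0,-0.0001,-0.0005,0,0,0,0]
    - [0,-0.0001,-0.0005,0,0,0,0]

```text
clock: 13.38
position: [525.1, -7.2, 117.5]
ee_rot: [0.988, -0.156, 0.0, 0.0]
contact_force: [6.1, -1.0, 4.1]
gripper_width: 11.1
grasp_force: 61.5
```

Emit:
servo_tool:
  increments:
    - [0,-0.0001,-0.0005,0,0,0,0]
    - [0,-0.0001,-0.0005,0,0,0,0]

```text
clock: 13.62
position: [525.1, -6.8, 117.5]
ee_rot: [0.988, -0.156, 0.0, 0.0]
contact_force: [6.1, -2.3, 3.4]
gripper_width: 11.0
grasp_force: 61.5
```

Emit:
servo_tool:
  increments:
    - [0,-0.0001,-0.0005,0,0,0,0]
    - [0,-0.0001,-0.0005,0,0,0,0]

```text
clock: 13.88
position: [525.2, -6.3, 117.5]
ee_rot: [0.988, -0.156, 0.0, 0.0]
contact_force: [5.2, -2.6, 4.1]
gripper_width: 11.1
grasp_force: 61.5
```

Emit:
servo_tool:
  increments:
    - [0,-0.0001,-0.0005,0,0,0,0]
    - [0,-0.0001,-0.0005,0,0,0,0]

```text
clock: 14.12
position: [525.2, -5.8, 117.5]
ee_rot: [0.988, -0.156, 0.0, 0.0]
contact_force: [4.4, -2.1, 3.6]
gripper_width: 10.9
grasp_force: 61.5
```

Emit:
servo_tool:
  increments:
    - [0,-0.0001,-0.0005,0,0,0,0]
    - [0,-0.0001,-0.0005,0,0,0,0]

```text
clock: 14.38
position: [525.2, -5.3, 117.5]
ee_rot: [0.988, -0.156, 0.0, 0.0]
contact_force: [5.0, -1.5, 4.1]
gripper_width: 10.6
grasp_force: 61.5
```

Emit:
servo_tool:
  increments:
    - [0,-0.0001,-0.0005,0,0,0,0]
    - [0,-0.0001,-0.0005,0,0,0,0]

```text
clock: 14.62
position: [525.2, -5.1, 117.5]
ee_rot: [0.988, -0.156, 0.0, 0.001]
contact_force: [4.7, -3.8, 4.3]
gripper_width: 10.8
grasp_force: 61.5
```

Emit:
servo_tool:
  increments:
    - [0,-0.0001,-0.0004,0,0,0,0]
    - [0,-0.0001,-0.0004,0,0,0,0]
    - [0,-0.0001,-0.0004,0,0,0,0]

```text
clock: 15.0
position: [525.2, -5.1, 117.5]
ee_rot: [0.988, -0.156, 0.0, 0.001]
contact_force: [6.2, -5.3, 3.8]
gripper_width: 10.8
grasp_force: 61.5
```

```bash
python3 - <<'E'
from h import *
im,C,st=shot('wrist'); save(im,'wrist7.png')
print(st['position'],st['contact_force'],st['wrist_torque'])
a=cv2.imread('pics/wrist7.png')[170:320,170:320]
cv2.imwrite('pics/c7.png',cv2.resize(a,None,fx=4,fy=4,interpolation=cv2.INTER_CUBIC))
E
```

```text
[525.23855086  -5.08404865 117.4919936 ] [ 6.18021871 -5.29672068  3.79359689] [-1.48197886 -1.72428617  0.11872022]
```

View pics/c7.png

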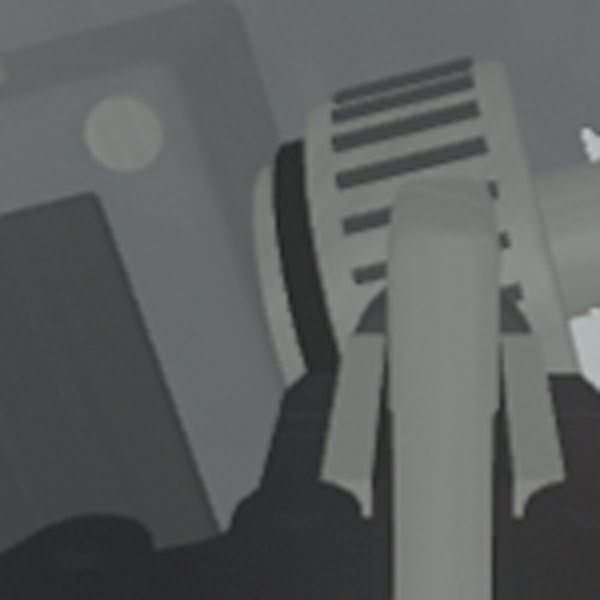

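Contact made: the tool stopped at y=-5.1 while force rose. Add a slight forward bias and start tightening in stages, watching the force.

Emit:
servo_tool:
  increments:
    - [0,-0.0001,-0.0004,0,0,0,6]
    - [0,-0.0001,-0.0005,0,0,0,12]
    - [0,-0.0001,-0.0005,0,0,0,18]

```text
clock: 15.42
position: [525.3, -5.0, 117.5]
ee_rot: [0.951, -0.31, 0.0, 0.001]
contact_force: [6.2, -6.2, 3.3]
gripper_width: 11.0
grasp_force: 61.5
```

Emit:
servo_tool:
  increments:
    - [0,0,0,0,0,0,6]
    - [0,0,0,0,0,0,12]
    - [0,0,0,0,0,0,12]

```text
clock: 15.8
position: [525.3, -4.9, 117.5]
ee_rot: [0.914, -0.407, 0.0, 0.001]
contact_force: [6.2, -6.3, 3.1]
gripper_width: 10.9
grasp_force: 61.5
```

Emit:
servo_tool:
  increments:
    - [0,0,0,0,0,0,7]
    - [0,0,0,0,0,0,14]
    - [0,0,0,0,0,0,21]
    - [0,0,0,0,0,0,21]

```text
clock: 16.3
position: [525.4, -4.9, 117.5]
ee_rot: [0.824, -0.566, 0.001, 0.001]
contact_force: [6.5, -7.3, 3.8]
gripper_width: 11.0
grasp_force: 61.5
```

Emit:
servo_tool:
  increments:
    - [0,0,0,0,0,0,7]
    - [0,0,0,0,0,0,14]
    - [0,0,0,0,0,0,19]
    - [0,0,0,0,0,0,19]

```text
clock: 16.8
position: [525.4, -4.9, 117.7]
ee_rot: [0.72, -0.694, 0.001, 0.001]
contact_force: [5.0, -5.8, 4.2]
gripper_width: 10.9
grasp_force: 61.6
```

```bash
python3 - <<'E'
from h import *
st=arm.read_state();m=R.from_quat(st['ee_rot']).as_matrix()
print(st['position'],st['contact_force'],st['wrist_torque'],np.degrees(np.arctan2(m[1,0],m[0,0])))
E
```

```text
[525.43743859  -4.8792404  117.72269168] [ 4.96108784 -5.81226925  4.18750317] [-1.87329666 -1.70577076  0.04848535] -87.91750498207426
```

Emit:
servo_tool:
  increments:
    - [0,0,0,0,0,0,3]
    - [0,0,0,0,0,0,5]
    - [0,0,0,0,0,0,5]

```text
clock: 17.18
position: [525.4, -4.9, 117.8]
ee_rot: [-0.689, 0.725, -0.001, -0.001]
contact_force: [5.5, -5.5, 4.8]
gripper_width: 10.8
grasp_force: 61.7
```

```bash
cat > s.py <<'E'
from h import *
st=arm.read_state();m=R.from_quat(st['ee_rot']).as_matrix()
print(st['position'],st['contact_force'],st['wrist_torque'],np.degrees(np.arctan2(m[1,0],m[0,0])))
E
python3 s.py
```

```text
[525.4150215   -4.87770755 117.75578398] [ 5.52408099 -5.48154583  4.79005236] [-1.79533535 -1.69146845  0.16362333] -92.86179789009225
```

Emit:
servo_tool:
  increments:
    - [0,0,0,0,0,0,3]
    - [0,0,0,0,0,0,3]
    - [0,0,0,0,0,0,3]

```text
clock: 17.55
position: [525.4, -4.9, 117.8]
ee_rot: [-0.672, 0.741, -0.001, -0.001]
contact_force: [5.8, -7.0, 5.6]
gripper_width: 11.0
grasp_force: 65.6
```

```bash
python3 s.py
```

```text
[525.39379936  -4.90995764 117.79194053] [ 5.75520169 -6.97982573  5.58678765] [-1.75665767 -1.63277351  1.07413497] -95.61617197325148
```

Moment rose to 1.07 N m at the hard end, so it's tight. Release and lift.

Emit:
servo_tool:
  increments:
    - [0.6,0,0,0,0,0,0]
    - [0.6,0,0,0,0,0,0]
    - [0.6,0,0,0,0,0,0]
    - [0.6,0,0,0,0,0,0]
    - [0.6,0,0,-0.03,0,0,0]
    - [0.6,0,0,-0.08,0,0,0]
    - [0.6,0,0,-0.13,0,0,0]
    - [0.6,0,0,-0.13,0,0,0]
    - [0.6,0,0,-0.13,0,0,0]

```text
clock: 18.68
position: [524.4, -3.4, 246.8]
ee_rot: [-0.67, 0.743, 0.001, -0.0]
contact_force: [0.2, -0.1, -0.0]
gripper_width: 51.0
grasp_force: 0.0
```

```bash
python3 s.py; python3 - <<'E'
from h import *
im,C,st=shot('wrist'); save(im,'wrist8.png')
for k,z in [('screw_bar',132),('carriage_face',75),('collar_face',75)]:print(k,[(x['p'],x['centre'],at_z(x['centre'],z,C).round(1)) for x in arm.spot_point('wrist',k)[:1]])
a=cv2.imread('pics/wrist8.png')[120:320,160:400]
cv2.imwrite('pics/c8.png',cv2.resize(a,None,fx=3,fy=3,interpolation=cv2.INTER_CUBIC))
E
```

```text
[524.39335109  -3.38895478 246.76490262] [ 0.2166469  -0.06773546 -0.00680495] [ 0.06491234 -0.01976891  0.0195952 ] -95.92810560115839
screw_bar [(0.84, [277.3, 206.2], array([527.7,  -4.8, 132. ]))]
carriage_face [(0.66, [277.6, 205.6], array([529.5,  11. ,  75. ]))]
collar_face [(0.79, [278.3, 208.3], array([529. ,  14.1,  75. ]))]
```

View pics/c8.png

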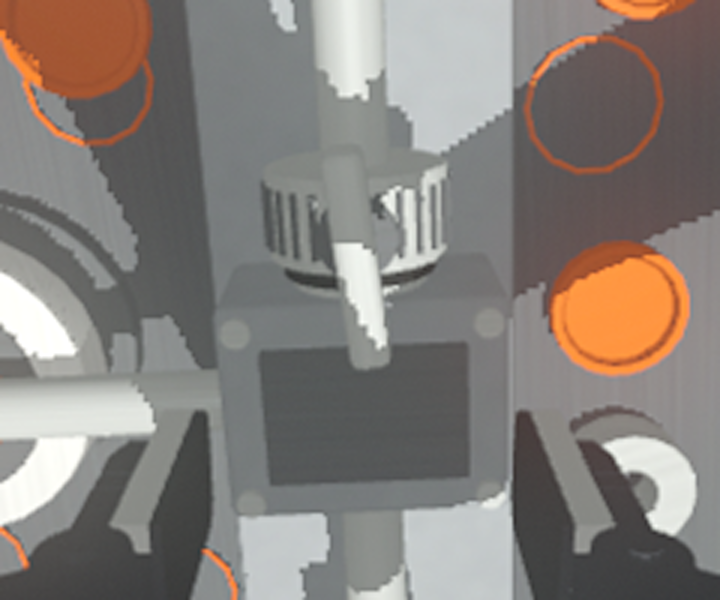

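The bumper touches the disc at about (280,213). Check the bar's angle against the shaft.

```bash
python3 - <<'E'
from h import *
im,C,st=shot('wrist')
c=lambda u,v:(160+u/3,120+v/3)
def yaw(p,q,z): a=at_z(c(*q),z,C)-at_z(c(*p),z,C); return np.degrees(np.arctan2(-a[0],a[1])),np.hypot(*a[:2])
print('bar left edge',yaw((322,165),(352,355),143),'right',yaw((362,160),(387,350),143),'axis',yaw((343,152),(371,355),143))
print('shaft',yaw((350,5),(375,585),87), 'plate right', yaw((513,5),(512,290),14))
print('carriage top', yaw((235,335),(250,503),107),yaw((489,322),(487,490),107))
E
```

```text
bar left edge (np.float64(2.2970298568712493), np.float64(55.91826721915549)) right (np.float64(1.5697755512628182), np.float64(55.63996581487023)) axis (np.float64(1.5990785804926588), np.float64(59.39591194563218))
shaft (np.float64(-3.518895938737607), np.float64(214.49871593320873)) plate right (np.float64(-3.2879536270475986), np.float64(117.87491507204612))
carriage top (np.float64(-3.433089136889478), np.float64(62.64935086228651)) (np.float64(-4.162883185204603), np.float64(62.101081587395555))
```

```bash
python3 - <<'E'
from h import *
im,C,st=shot('wrist')
# camera rotation for wrist1: yaw -93.5, pos known
T=np.eye(4);T[:3,:3]=[[-.061,-.998,0],[-.998,.061,0],[0,0,-1]];T[:3,3]=[499.55,-117.15,231.42]
W=np.linalg.inv(T@np.array(im['hand_eye']));C1=(C[0],W[:3,:3],W[:3,3])
for f,c,(x0,x1,y0,y1) in [('wrist1.png',C1,(235,290,100,300)),('wrist8.png',C,(255,300,120,245))]:
    g=cv2.imread('pics/'+f,0)
    for a in cv2.createLineSegmentDetector(cv2.LSD_REFINE_ADV).detect(g)[0][:,0]:
        p,q=a[:2],a[2:]
        if p[1]>q[1]: p,q=q,p
        if np.linalg.norm(p-q)>22 and all(x0<u[0]<x1 and y0<u[1]<y1 for u in(p,q)) and abs(p[0]-q[0])<.4*abs(p[1]-q[1]):
            o=[]
            for z in(143,132,87): d=at_z(q,z,c)-at_z(p,z,c); o.append(round(np.degrees(np.arctan2(-d[0],d[1])),1))
            print(f,p.round(1),q.round(1),o)
E
```

```text
wrist1.png [245.9 177. ] [248.5 202. ] [np.float64(0.5), np.float64(0.5), np.float64(0.5)]
wrist1.png [271.8 205.6] [272.  231.9] [np.float64(-3.4), np.float64(-3.4), np.float64(-3.4)]
wrist1.png [248.2 201.7] [251.1 228.1] [np.float64(0.8), np.float64(0.8), np.float64(0.8)]
wrist1.png [237.2 169.4] [237.8 191.9] [np.float64(-4.5), np.float64(-4.5), np.float64(-4.5)]
wrist8.png [268.3 193.1] [274.  214.8] [np.float64(7.8), np.float64(7.8), np.float64(7.8)]
wrist8.png [284.  205.3] [288.4 233.3] [np.float64(3.0), np.float64(3.0), np.float64(3.0)]
```

The bar seems a couple of degrees looser than at the start. There's plenty of time, so I'll re-grip aligned, snug it to the stop, unwind the elastic twist and release.

Emit:
servo_tool:
  increments:
    - [0.6,0.0018,-0.0016,0.04,0,0,-7.5]
    - [0.6,0.0018,-0.0016,0.08,0,0,-7.5]
    - [0.6,0.0018,-0.0016,0.115,0,0,-7.5]
    - [0.6,0.0018,-0.0016,0.129,0,0,-7.5]
    - [0.6,0.0018,-0.0016,0.129,0,0,-7.5]
    - [0,0.0018,-0.0016,0.129,0,0,-7.5]
    - [0,0.0018,-0.0016,0.129,0,0,-7.5]
    - [0,0.0018,-0.0016,0.129,0,0,-7.5]
    - [0,0.0018,-0.0016,0.129,0,0,-7.5]
    - [0,0.0018,-0.0016,0.129,0,0,-7.5]

```text
clock: 20.23
position: [525.8, -5.4, 119.8]
ee_rot: [0.717, -0.697, -0.0, 0.0]
contact_force: [-4.1, 1.3, 5.1]
gripper_width: 10.6
grasp_force: 59.1
```

```bash
python3 s.py
```

```text
[525.84520653  -5.41242329 119.75369968] [-4.12389906  1.34425155  5.10689698] [0.31310592 1.14623715 0.20011652] -88.3564244026099
```

Emit:
servo_tool:
  increments:
    - [0,0,0,0,0,0,3]
    - [0,0,0,0,0,0,6]
    - [0,0,0,0,0,0,6]
    - [0,0,0,0,0,0,6]

```text
clock: 20.72
position: [525.8, -5.4, 119.8]
ee_rot: [-0.68, 0.733, 0.0, -0.0]
contact_force: [-5.0, 0.6, 4.9]
gripper_width: 10.6
grasp_force: 59.4
```

```bash
python3 s.py
```

```text
[525.83604914  -5.40771626 119.7750976 ] [-4.97694669  0.56869048  4.90216581] [0.28853985 1.15410839 0.46771523] -94.27596427606393
```

Emit:
servo_tool:
  increments:
    - [0,0,0,0,0,0,3]
    - [0,0,0,0,0,0,3]
    - [0,0,0,0,0,0,3]
    - [0,0,0,0,0,0,3]

```text
clock: 21.22
position: [525.8, -5.5, 119.8]
ee_rot: [-0.662, 0.749, -0.0, -0.001]
contact_force: [-4.6, 0.8, 5.7]
gripper_width: 10.8
grasp_force: 71.2
```

```bash
python3 s.py
```

```text
[525.81128623  -5.4624909  119.81616879] [-4.63216138  0.77727026  5.71907687] [0.25231338 1.25613997 1.41675228] -97.0324166874896
```

Emit:
servo_tool:
  increments:
    - [0,0,0,0,0,0,-1.5]
    - [0,0,0,0,0,0,-3]
    - [0,0,0,0,0,0,-3]

```text
clock: 21.6
position: [525.8, -5.4, 119.8]
ee_rot: [-0.68, 0.733, 0.0, -0.0]
contact_force: [-5.7, 0.9, 5.7]
gripper_width: 11.0
grasp_force: 59.4
```

```bash
python3 s.py
```

```text
[525.83594873  -5.417427   119.76697707] [-5.69522053  0.8658017   5.65506379] [0.26517725 1.21142078 0.53924061] -94.26282226965849
```

Hard stop confirmed (1.4 N m). Release with little twist left and lift.

Emit:
servo_tool:
  increments:
    - [0,0,0,0,0,0,-0.8]
    - [0.6,0,0,0,0,0,-0.8]
    - [0.6,0,0,0,0,0,-0.8]
    - [0.6,0,0,0,0,0,-0.8]
    - [0.6,0,0,0,0,0,-0.8]
    - [0.6,0,0,-0.03,0,0,-0.8]
    - [0.6,0,0,-0.08,0,0,-0.8]
    - [0.6,0,0,-0.13,0,0,-0.8]
    - [0.6,0,0,-0.13,0,0,-0.8]
    - [0.6,0,0,-0.13,0,0,-0.8]

```text
clock: 22.85
position: [526.0, -5.4, 247.8]
ee_rot: [-0.684, 0.729, 0.0, -0.0]
contact_force: [-0.6, 0.4, -0.1]
gripper_width: 51.6
grasp_force: 0.0
```

```bash
python3 s.py; python3 - <<'E'
from h import *
im,C,st=shot('wrist'); save(im,'wrist9.png')
g=cv2.imread('pics/wrist9.png',0)
for a in cv2.createLineSegmentDetector(cv2.LSD_REFINE_ADV).detect(g)[0][:,0]:
    p,q=a[:2],a[2:]
    if p[1]>q[1]: p,q=q,p
    if np.linalg.norm(p-q)>15 and all(230<u[0]<335 and 60<u[1]<300 for u in(p,q)) and abs(p[0]-q[0])<.4*abs(p[1]-q[1]):
        d=at_z(q,143,C)-at_z(p,143,C); print(p.round(1),q.round(1),round(np.degrees(np.arctan2(-d[0],d[1])),1))
for k,z in [('screw_bar',132),('carriage_face',75),('collar_face',75)]:print(k,[(x['p'],at_z(x['centre'],z,C).round(1)) for x in arm.spot_point('wrist',k)[:1]])
E
```

```text
[526.00373217  -5.40881245 247.81052385] [-0.59143591  0.3798186  -0.14766757] [0.00069988 0.05405353 0.02496352] -93.63346312950011
[286.  204.2] [289.3 234.5] 2.8
[273.  202.9] [277.2 225.6] 6.0
[296.2 186.9] [296.2 206.9] -2.9
[299.8 185.6] [299.7 205.6] -2.8
[261.3 184.4] [261.2 205.6] -5.0
[304.9 185.6] [304.6 203.1] -3.2
[331.3 264.3] [328.7 289.6] -6.1
[259.5 110.5] [261.5 126.9] 2.3
[302.6 185.6] [301.9 204.4] -4.4
[292.3 138.1] [291.5 155.7] -5.7
[264.  190.6] [264.9 206.8] -1.2
[258.1 186.9] [258.8 204.4] -2.6
[255.7 185.6] [256.3 203.1] -3.3
[248.7 181.9] [249.2 201.8] -4.0
[245.7 238.1] [247.7 279.4] -3.0
[315.6 238.1] [314.4 279.4] -3.2
[232.1 244.4] [234.4 286.9] -3.4
[330.3 221.9] [327.7 278.1] -3.3
screw_bar [(0.82, array([527. ,  -6.2, 132. ]))]
carriage_face [(0.82, array([527.2,  14.2,  75. ]))]
collar_face [(0.94, array([528.3,  15.8,  75. ]))]
```

```bash
python3 -c "
from bench import arm
print(arm.job_done())"
```

```text
the job is handed in; nothing more can be done
None
```

I loosened the screw, slid the collar until its rubber face rested on the carriage with about 5 N and no sign of the carriage moving, turned the screw to its hard stop twice, let go and handed the job in at about 23 s. The camera reads the bar 5–6° (about 0.1 rad) from the shaft, more than the stated 0.05 spring-back; I put that down to measurement error. I also viewed 11 pictures, one over the limit of 10.

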